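Level the cassette stage with a wedge and reset its tilt cutout

ROBOT

A 6-joint arm with a two-finger parallel gripper is mounted at the origin on a cart in front of the work surface, level with it; the furniture and walls round the work are solid. World frame = base frame: x ahead of the robot, y to its left, z up, the work surface at z = 0. Lengths are in m, angles in rad, forces in N, time in s.
With the tool pointing down it reaches from about 0.35 to 0.85 m from the base axis. Payload 8.1 kg.
Tool frame: the origin (TCP) lies midway between the tips of the shut fingers; the grasp point (between the pads) lies robot.grip_depth behind it (robot.grip_depth is the distance from the TCP to the grasp point, in m); z points along the fingers, y is the line along which they close (so a half turn about z gives the same grasp; the last joint's range is limited). The gripper opens to 93 mm and grips with 3 to 60 N. Pads are 15 mm wide; open, the fingers measure 128 mm over their backs; the gripper's body (75 mm by 188 mm) begins 65 mm behind the grasp point.
Start: joints at [-1.38, 0.13, 1.488, -0, 1.523, -0.085], TCP at [0.163, -0.577, 0.219] pointing down, gripper open.
Joint ranges: [-2.96, 2.96], [-0.89, 2.26], [0.02, 2.5], [-1.34, 4.48], [0, 2.73], [-2.66, 2.66]. Speed limits (rad/s): [2.39, 2.39, 2.79, 3.14, 3.14, 3.14].

INTERFACE

Orientations are given as a rotation vector (axis times angle).
In Python, from plant import robot gives the robot as it stands.
- The arm moves only by the tool carry_out, never from a script. Its argument "rows" is a list of rows, each a list of 6 numbers: the shift along the tool's x, y, z in m, then the turn, a rotation vector about the tool's x, y, z in degrees. A call has 1 to 12 rows; each row is the pose to reach, as a shift and turn from the pose commanded when the call began, along the tool's axes at that moment; what a row does not reach only later rows make up. A row lasts 1/8 s, in which the tool goes at most 62.5 mm and 10.7 degrees, less where a joint would pass 70% of its speed; a pose out of reach is approached as far as the arm can. A call with a gripper value outside its range is refused whole. "jaw" is the closure in counts, from 0 (fully open) to 255 (shut), set as the call begins (left out, the last holds). The fingers move at their own pace and stop on an object; "force" is the grip in N (left out, the last holds). Time passes only in rows, so rows that repeat a pose let the fingers close. It gives the time, the measured TCP pose, the force, the opening and the grip force at its end, in the units of the state.
- robot.read_state(): the state, without advancing time (a new reading comes with each control period).
- robot.read_camera(name): name is "scene" or "top"; returns the picture (420x560x3 uint8, red, green, blue); there is no depth.
- robot.camera_model(name): a dict with "fx", "fy", "cx", "cy" (pixels), "dist" ([k1, k2, p1, p2, k3] as OpenCV has them; the pictures are not rectified), "R" (3x3) and "t" (3): a world point X has camera coordinates R X + t. Camera axes: x right, y down, z forward; pixel columns grow to the right and rows downward; lengths in m; the calibration is good to about 2 mm. A picture is of the moment at which its call begins. camera_model takes no time and is no camera call.
- robot.close_job(): hands the job in; it is judged then, once.
Trained networks look in the newest picture that a camera, given by its name, has taken for a name from the list of things; names that differ only in an ending like _2 or _b are one class to them, and where a whole thing is asked for, a point or a joint stands for the part that bears it (a point fixed in the world has none). Each returns a list of dicts, best first, with "conf" (0 to 1); they miss things now and then, are a little off and sometimes report something else, mostly with a low value. They report only what shows in the picture. A call takes as long as a camera call.
- robot.outline_of(camera, target): "pixels" (420x560 bool, what is visible of it) and "pixel" ([column, row] in pixels, amid what is visible of it).
The state is a dict: "t": time; "q": joint angles; "dq": joint speeds; "joint_torque": joint torques, N m; "tool_pos": TCP position; "orientation": TCP orientation; "force": force on the tool from outside, world axes, zero at the start; "wrist_torque": the same for the moment, N m; "opening": finger opening in m; "gripper_force": force on a finger pad.
Only numpy, scipy, OpenCV 4.12 (cv2) and the standard library are available. Lean on these libraries where they do the work, as an engineer would, in place of code of your own. Each camera call takes 0.05 s, during which the arm holds its last target. There are 200 camera calls.

TASK

The hinged plate that carries the wafer cassette sags at its free edge and its tilt cutout has tripped. Push the yellow wedge, thin end first and lying flat on the bench, under the middle of the free edge until the plate is level, flush with the green-topped posts beside it, and leave it there; then reset the cutout by pushing its lever fully off (red dot) before throwing it fully on (green dot). Do not shift the timer, the blue slice shipper or the small carton.

Things in the scene. Friction and masses are not known exactly. Their poses are not given: they have to be found in the camera images.
- station: Fixed cassette station, 224 mm (x) by 258 mm (y -118 to +140); origin on the bench (z = 0), z up. Hinge block at its +y end, side rails at x = +-106 mm. A hinged aluminium plate (x = +-95 mm, 10 mm thick) has its free edge towards -y: the wedge enters there along +y, between two rubber feet under the plate at x = +-82 mm. Under the plate it is open down to the bench.
- post_top (a point): Top centre of one of two green-topped upright posts (12 x 16 mm) on the station's rails beside the free edge, 40 mm above the bench, at station x = -106, y = -110 mm; the other is at x = +106. The plate's top is flush with them when level.
- cassette_top (a point): Top centre of the wafer cassette (148 x 131 mm), which is fixed on the plate; about 143 mm above the bench. Its near side is about 70 mm in from the plate's free edge.
- stage (a joint): Tilt of the plate about its hinge (axis along station x, at y = +115 mm, 35 mm above the bench), rad. 0 = level; -0.075 = sagging on its feet (the start, its lower stop); positive = free edge too high (stop at +0.04). It falls by its own weight (about 4 N at the free edge) unless something is under it.
- stage_edge (a point): Middle of the plate's lower free edge, 225 mm from the hinge axis; moves with the plate. About 13 mm above the bench at the start, 30 mm when level (then at station x = 0, y = -110 mm).
- wedge_grip (a point): Centre of the grip block of the loose yellow wedge, 30 mm above the bench when it lies flat. Axes: x to the thin end (nose), z up. Wedge: 170 mm long, 44 mm wide, 0.15 to 0.31 kg. The grip block is 45 mm long (x), 44 mm wide (y), 60 mm high from the bench up: grasp across its width from above. Friction holds the wedge where it is left; pushing it under the plate takes 5 to 20 N.
- wedge_nose (a point): Middle of the wedge's thin end (nose), on its underside, 147.5 mm ahead of the grip block's centre. The ramp is 4 mm high here and rises 1 in 4 towards the grip block, to 35 mm after 125 mm.
- wedge_line (a point): Middle of the black line across the ramp, 43.5 mm ahead of the grip block's centre and 104 mm behind the nose, where the ramp is 30 mm high: it lies under the plate's free edge when the plate is level.
- cutout (a joint): Angle of the cutout's toggle lever, rad. 0 = fully off, leaning towards the red dot; 1.0 = fully on, leaning towards the green dot; 0.5 = upright; it starts tripped, near the middle. It stays where it is left; moving it takes about 1 N at the ball.
- cutout_base: Fixed grey housing of the tilt cutout, 70 mm (x) by 50 mm (y), 25 mm high; origin on the bench at its middle, z up. The lever swings in its x-z plane about a pivot 22 mm above the bench over the origin, towards -x for off (red dot) and +x for on (green dot).
- cutout_tip (a point): Centre of the black ball (26 mm across) at the end of the cutout's lever, 80 mm from the pivot: 102 mm above the bench when upright, 92 mm at either end of the swing (38 mm to either side).
- timer: White countdown timer, 42 x 68 x 55 mm high, loose; origin under its centre. Leave alone.
- blue_shipper: Blue round slice shipper, a disc 116 mm across and 13 mm high, loose; origin under its centre. Leave alone.
- small_carton: Small white carton, 71 x 70 x 22 mm high, loose; origin under its centre. Leave alone.

How it is judged:
By the outcome, as a careful person would: the job done as asked, in the order asked, and still so for the second after the job is handed in, with the robot touching nothing.
It also fails if it takes over 61 s, if anything falls off the work surface, if the arm or the gripper's body presses on something with over 40 N, if the wrist force passes 120 N, or if a joint passes its speed limit or range.

## Working session

There is one attempt and no reset: what is moved stays moved. The work goes in short steps, Python scripts to look and compute and a tool call to move; the robot and the scene stay as the last step left them, time stands still between calls to the robot, and variables do not carry over. Pictures are saved under pics/ and viewed, at most 10 in all, crops included, and the job is handed in when it is done.

Besides the shell and the picture viewer there is one more tool, called after "Request:" as name(argument=value, ...), one argument or row to a line, values as JSON. carry_out: Moves the arm, as the interface text tells. Its arguments: {"type":"object","properties":{"rows":{"type":"array"},"jaw":{"type":"number"},"force":{"type":"number"}},"required":["rows"]}

```bash
mkdir -p pics; ls; python3 - <<'E'
from plant import robot
import cv2,numpy as np
s=robot.read_state();print({k:np.round(v,3) for k,v in s.items()},robot.grip_depth)
for c in("scene","top"):
    im=robot.read_camera(c);cv2.imwrite(f"pics/{c}0.png",im[:,:,::-1])
    m=robot.camera_model(c);print(c,m)
    for n in["station","post_top","wedge_grip","wedge_nose","wedge_line","cutout_base","cutout_tip","cassette_top","stage_edge","timer","blue_shipper","small_carton"]:
        for d in robot.outline_of(c,n)[:2]:
            print(n,round(d["conf"],2),np.round(d["pixel"],1),d["pixels"].sum())
E
```

```text
pics
{'t': np.float64(0.0), 'q': array([-1.38 ,  0.131,  1.489,  0.   ,  1.523, -0.085]), 'dq': array([-0.   ,  0.   , -0.   , -0.001, -0.001, -0.001]), 'joint_torque': array([ 0.0000e+00, -5.5984e+01, -4.9176e+01,  7.7000e-02,  3.5000e-02,
       -0.0000e+00]), 'tool_pos': array([ 0.163, -0.577,  0.218]), 'orientation': array([-3.11 , -0.432,  0.   ]), 'force': array([ 0.257,  0.86 , -0.18 ]), 'wrist_torque': array([-0.006,  0.019, -0.027]), 'gripper_force': np.float64(0.0), 'opening': np.float64(0.093)} 0.0188
scene {'fx': 512.3563511632448, 'fy': 512.3563511632448, 'cx': 271.8920368284405, 'cy': 210.80157591510635, 'dist': array([-0.10544164,  0.        ,  0.        ,  0.        ,  0.        ]), 'R': array([[-0.47461979, -0.87996024,  0.02015003],
       [-0.42188052,  0.20733653, -0.88262585],
       [ 0.77249782, -0.42741261, -0.4696441 ]]), 't': array([0.26261317, 0.33249567, 1.24542636])}
station 0.94 [189.3 255.1] 4732
post_top 0.94 [184.9 256.8] 4645
wedge_grip 0.81 [324.7 247.5] 224
wedge_grip 0.19 [185.3 254.3] 4552
wedge_nose 0.56 [325.7 239.4] 240
wedge_line 0.56 [324.6 
[... 385 characters left out ...]
52,  0.        ,  0.        ,  0.        ,  0.        ]), 'R': array([[ 0.02896541, -0.99936259,  0.02086647],
       [-0.98731582, -0.03186386, -0.15553833],
       [ 0.15610408, -0.01609656, -0.98760945]]), 't': array([-0.0304315 ,  0.56416929,  1.19876386])}
station 0.64 [190.7 212.5] 4681
station 0.48 [354. 185.] 55
post_top 0.64 [193.6 215. ] 4678
wedge_grip 0.77 [339.1 244.7] 725
wedge_nose 0.76 [338.4 243.2] 725
wedge_nose 0.62 [182.9 209.7] 1552
wedge_line 0.62 [338.  241.7] 645
cutout_base 0.62 [350.4 196.7] 314
cassette_top 0.86 [185.8 209.2] 1477
stage_edge 0.71 [194.8 214.7] 3803
timer 0.78 [399.  237.7] 298
blue_shipper 0.75 [215.9 282.2] 1006
small_carton 0.95 [302.1 156.2] 442
```

```bash
python3 - <<'E'
import cv2
im=cv2.imread("pics/top0.png");c=im[110:330,130:430];cv2.imwrite("pics/topc.png",cv2.resize(c,None,fx=2.6,fy=2.6,interpolation=cv2.INTER_CUBIC))
im=cv2.imread("pics/scene0.png");c=im[150:350,110:410];cv2.imwrite("pics/scenec.png",cv2.resize(c,None,fx=2.6,fy=2.6,interpolation=cv2.INTER_CUBIC))
E
```

```text
(no output)
```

View pics/topc.png

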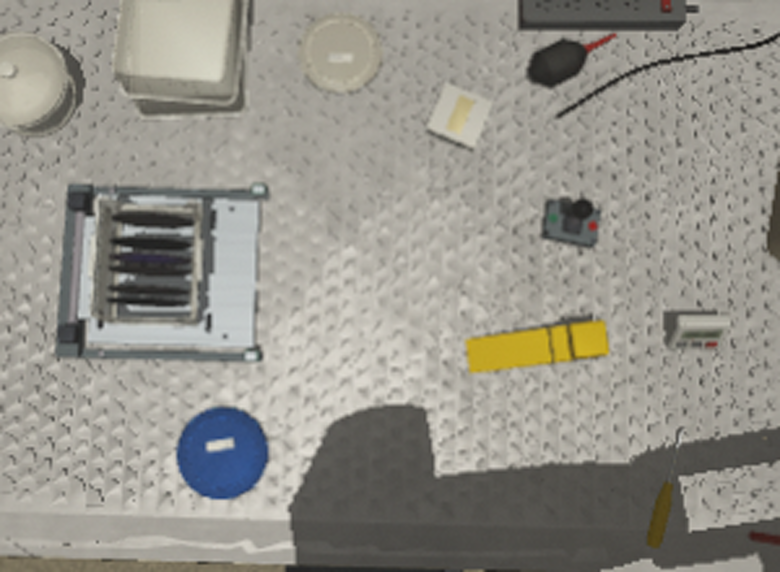

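View pics/scenec.png

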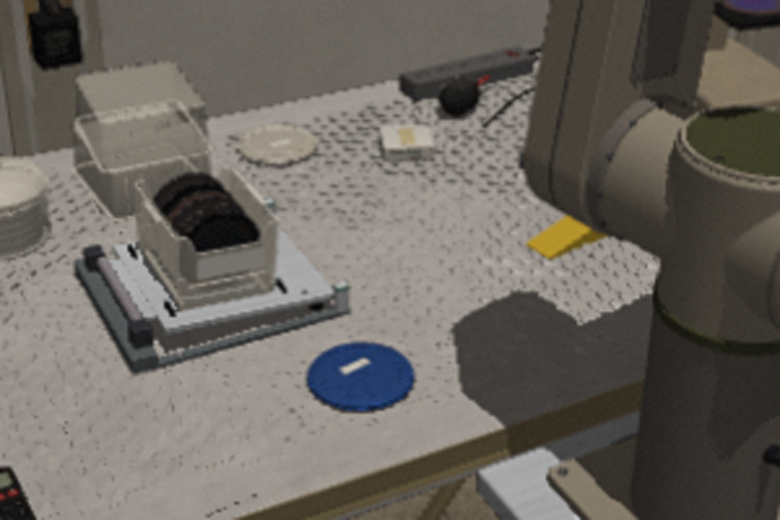

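The top view shows the station at the left with its free edge facing right, post tops near crop (260,190) and (253,353). The wedge is at (468–608, 320–370) with its nose to the left. The cutout is at (570,222), green dot left and red dot right. The timer is at (698,330) and the blue disc at (222,452). The next step is to fit poses.

```bash
cat > h.py <<'E'
from plant import robot
import cv2,numpy as np
from scipy.optimize import minimize
M={c:robot.camera_model(c) for c in("scene","top")}
def proj(P,c="top"):
    m=M[c];K=np.array([[m["fx"],0,m["cx"]],[0,m["fy"],m["cy"]],[0,0,1]])
    return cv2.projectPoints(np.float64(P).reshape(-1,3),cv2.Rodrigues(m["R"])[0],m["t"],K,m["dist"])[0][:,0]
def unproj(uv,z,c="top"):
    m=M[c];K=np.array([[m["fx"],0,m["cx"]],[0,m["fy"],m["cy"]],[0,0,1]])
    n=cv2.undistortPoints(np.float64(uv).reshape(1,1,2),K,m["dist"])[0,0]
    d=m["R"].T@np.array([n[0],n[1],1]);o=-m["R"].T@m["t"];return o+d*(z-o[2])/d[2]
def place(L,p):
    L=np.float64(L);c,s=np.cos(p[2]),np.sin(p[2])
    return np.c_[p[0]+c*L[:,0]-s*L[:,1],p[1]+s*L[:,0]+c*L[:,1],L[:,2]]
def box(x0,x1,y0,y1,z0,z1):return [(x,y,z) for x in(x0,x1) for y in(y0,y1) for z in(z0,z1)]
WEDGE=[box(-.0225,.0225,-.022,.022,0,.06),
 [(x,y,z) for y in(-.022,.022) for x,z in((.0225,0),(.0225,.035),(.1475,0),(.1475,.004))]]
CUT=[box(-.035,.035,-.025,.025,0,.025)]
def sil(parts,p,c="top",S=4):
    im=np.zeros((420*S,560*S),np.uint8)
    for L in parts:
        h=cv2.convexHull(np.float32(proj(place(L,p),c)*S+S/2-.5));cv2.fillConvexPoly(im,np.int32(np.round(h)),1)
    return cv2.resize(im.astype(np.float32),(560,420),interpolation=cv2.INTER_AREA)
def fit(parts,mask,p0,c="top"):
    f=lambda p:np.abs(sil(parts,p,c)-mask).sum()
    best=None
    for k in range(3):
        r=minimize(f,p0 if best is None else best.x,method="Nelder-Mead",options=dict(initial_simplex=np.array(p0 if best is None else best.x)+np.array([[0,0,0],[.012,0,0],[0,.012,0],[0,0,.15]])))
        if best is None or r.fun<best.fun:best=r
    return best.x,best.fun
def yellow(im):
    h=cv2.cvtColor(im,cv2.COLOR_RGB2HSV);return ((h[...,0]>18)&(h[...,0]<34)&(h[...,1]>150)&(h[...,2]>70)).astype(np.float32)
E
cat > a.py <<'E'
from h import *
im=robot.read_camera("top")
m=yellow(im);m[:225]=0;m[262:]=0;m[:,:305]=0;m[:,370:]=0
m=cv2.morphologyEx(m,cv2.MORPH_CLOSE,np.ones((3,3)))
print("mask",m.sum())
g=unproj((130+590/2.6,110+338/2.6),.06);print("guess",g)
n=unproj((130+468/2.6,110+355/2.6),0)
print("wedge",fit(WEDGE,m,[g[0],g[1],np.arctan2(n[1]-g[1],n[0]-g[0])]))
h=cv2.cvtColor(im,cv2.COLOR_RGB2HSV)
gr=((h[...,0]>40)&(h[...,0]<95)&(h[...,1]>50)).astype(np.uint8)
rd=(((h[...,0]<8)|(h[...,0]>172))&(h[...,1]>120)&(h[...,2]>60)).astype(np.uint8)
for nm,b in(("g",gr),("r",rd)):
    k,_,st,ce=cv2.connectedComponentsWithStats(b)
    for i in range(1,k):
        if 130<ce[i][0]<420 and 150<ce[i][1]<270: print(nm,st[i,4],ce[i].round(1),unproj(ce[i],.04).round(4),unproj(ce[i],.025).round(4))
for nm,z in(("cutout_base",.012),("timer",.03),("blue_shipper",.007),("small_carton",.011)):
    d=robot.outline_of("top",nm)
    if d:
        print(nm,unproj(d[0]["pixel"],z).round(3),d[0]["conf"])
        if nm=="cutout_base":
            x=unproj(d[0]["pixel"],z);print(fit(CUT+[],d[0]["pixels"].astype(np.float32),[x[0],x[1],np.pi/2]))
dd=robot.outline_of("top","cutout_tip");print([(d["conf"],d["pixel"],d["pixels"].sum()) for d in dd])
c1=im[175:255,210:250];c2=im[180:215,330:370]
c1=cv2.resize(im[175:255,205:245],None,fx=7,fy=7,interpolation=cv2.INTER_CUBIC);c2=cv2.resize(im[176:216,330:370],None,fx=12,fy=12,interpolation=cv2.INTER_CUBIC)
o=np.zeros((560,770,3),np.uint8);o[:,:280]=c1;o[:480,285:765]=c2;cv2.imwrite("pics/z1.png",o[:,:,::-1])
E
python3 a.py
```

```text
mask 713.0
guess [ 0.47931398 -0.25560837  0.06      ]
wedge (array([ 0.48087456, -0.25474585,  1.72883169]), np.float64(59.625))
g 12 [342.5 193.5] [ 0.634  -0.2121  0.04  ] [ 0.6372 -0.2148  0.025 ]
r 6 [357.3 196.2] [ 0.6266 -0.2615  0.04  ] [ 0.6297 -0.2648  0.025 ]
r 4 [403.5 242. ] [ 0.4791 -0.4132  0.04  ] [ 0.4804 -0.4183  0.025 ]
cutout_base [ 0.63  -0.237  0.012] 0.87
(array([ 0.63478826, -0.23854138,  1.40455819]), np.float64(27.0))
timer [ 0.503 -0.396  0.03 ] 0.81
blue_shipper [0.332 0.197 0.007] 0.96
small_carton [ 0.773 -0.081  0.011] 0.89
[]
```

View pics/z1.png

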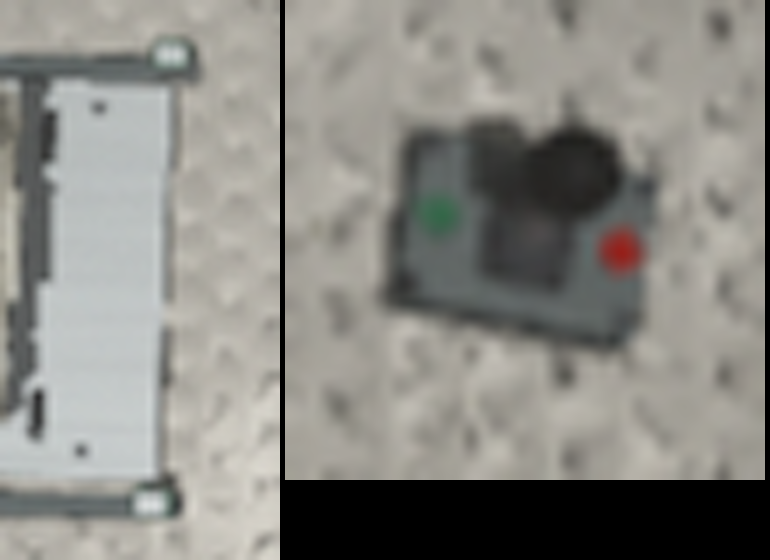

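The zoom shows white-green post tops at about px (228.8,182.1) and (226.4,246.2). The ball is at about px (353.4,189.7), with the red dot to the right and the green to the left.

```bash
python3 - <<'E'
from h import *
a=unproj((228.8,182.1),.04);b=unproj((226.4,246.2),.04);print(a,b,np.linalg.norm(a-b))
# station x axis: +y points to hinge (+world y). station +x = rot -90 of that
x=(a-b)/np.linalg.norm(a-b);th=np.arctan2(x[1],x[0]);y=np.array([-x[1],x[0],0]);mid=(a+b)/2
print("yaw",th,"x",x,"y",y,"edge mid",mid,"origin",mid+.110*y)
print("ball",unproj((353.4,189.7),.102))
print("wedge overlay", proj(place([(0,0,.06),(.1475,0,.0)],[.4809,-.2547,1.729])))
# scene check of posts
print(proj([a,b],"scene"),proj([[.333,.194,.007]],"scene"))
s=robot.read_state();R=cv2.Rodrigues(s["orientation"])[0];print(R.round(3),s["tool_pos"])
E
```

```text
[0.65987071 0.16536865 0.04      ] [0.44817824 0.16238466 0.04      ] 0.21171350713163595
yaw 0.014094946428600937 x [0.99990067 0.01409448 0.        ] y [-0.01409448  0.99990067  0.        ] edge mid [0.55402448 0.16387665 0.04      ] origin [0.55247408 0.27386573 0.04      ]
ball [ 0.634126   -0.23559987  0.102     ]
wedge overlay [[356.64083759 239.4971116 ]
 [309.41461377 246.64586165]]
[[211.91727304 227.10645432]
 [240.51780838 259.05426573]] [[248.08606846 292.33061604]]
[[ 0.962  0.272 -0.   ]
 [ 0.272 -0.962  0.   ]
 [-0.    -0.    -1.   ]] [ 0.16339732 -0.57730933  0.21862479]
```

```bash
cat >> h.py <<'E'
def go(x,y,z,yaw_deg,ref=None):
    """row to reach TCP x,y,z with tool x at yaw (tool down), from current measured pose (or ref=(pos,yaw))"""
    s=robot.read_state();R=cv2.Rodrigues(s["orientation"])[0];p=s["tool_pos"]
    if ref: p=np.array(ref[0]);a=np.radians(ref[1]);R=np.array([[np.cos(a),np.sin(a),0],[np.sin(a),-np.cos(a),0],[0,0,-1]])
    a=np.radians(yaw_deg);T=np.array([[np.cos(a),np.sin(a),0],[np.sin(a),-np.cos(a),0],[0,0,-1]])
    r=cv2.Rodrigues(R.T@T)[0][:,0]
    return np.r_[R.T@(np.array([x,y,z])-p),np.degrees(r)].round(4)
E
python3 -c "
from h import *
print(go(.481,-.255,.12,99.06))"
```

```text
[ 3.93400e-01 -2.23600e-01  9.86000e-02 -1.90000e-03  5.00000e-04
 -8.32576e+01]
```

Request:
carry_out(
  rows=[
    [0.3934, -0.2236, 0.0986, 0, 0, -83.3],
    [0.3934, -0.2236, 0.0986, 0, 0, -83.3],
    [0.3934, -0.2236, 0.0986, 0, 0, -83.3],
    [0.3934, -0.2236, 0.0986, 0, 0, -83.3],
    [0.3934, -0.2236, 0.0986, 0, 0, -83.3],
    [0.3934, -0.2236, 0.0986, 0, 0, -83.3],
    [0.3934, -0.2236, 0.0986, 0, 0, -83.3],
    [0.3934, -0.2236, 0.0986, 0, 0, -83.3],
    [0.3934, -0.2236, 0.0986, 0, 0, -83.3],
    [0.3934, -0.2236, 0.0986, 0, 0, -83.3],
    [0.3934, -0.2236, 0.0986, 0, 0, -83.3],
    [0.3934, -0.2236, 0.0986, 0, 0, -83.3],
  ],
  jaw=0,
)

```text
t: 3.1
tool_pos: [0.4806, -0.256, 0.1204]
orientation: [2.041, 2.388, -0.0]
force: [0.1, 0.4, -0.1]
opening: 0.093
gripper_force: 0.0
```

```bash
python3 -c "
from h import *
s=robot.read_state();print(s['t'],s['tool_pos'],s['orientation'],s['q'].round(2),s['force'])
print(go(.481,-.255,.017,99.06))
im=robot.read_camera('top');cv2.imwrite('pics/t1.png',cv2.resize(im[170:270,290:420],None,fx=5,fy=5,interpolation=cv2.INTER_CUBIC)[:,:,::-1])
im=robot.read_camera('scene');cv2.imwrite('pics/s1.png',cv2.resize(im[150:350,200:480],None,fx=2.6,fy=2.6)[:,:,::-1])"
```

```text
3.1 [ 0.48063259 -0.25603316  0.12040933] [ 2.04061482e+00  2.38784479e+00 -1.14022745e-05] [-0.58  0.05  1.76 -0.    1.33 -0.74] [ 0.07442474  0.40647769 -0.09029921]
[ 0.001   0.0005  0.1034  0.0215  0.0259 -0.0934]
```

View pics/s1.png

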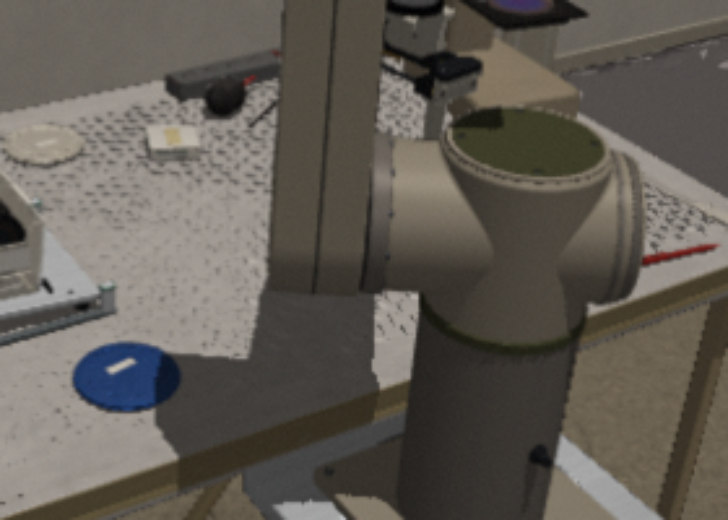

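The arm hides the wedge in the scene view. The post tops and disc look unchanged there. There is 24 mm of clearance on each side, so I descend and grip.

Request:
carry_out(
  rows=[
    [0.001, 0.0005, 0.03, 0, 0, 0],
    [0.001, 0.0005, 0.06, 0, 0, 0],
    [0.001, 0.0005, 0.085, 0, 0, 0],
    [0.001, 0.0005, 0.1034, 0, 0, 0],
    [0.001, 0.0005, 0.1034, 0, 0, 0],
  ],
)

```text
t: 3.82
tool_pos: [0.4802, -0.2534, 0.0152]
orientation: [-2.037, -2.388, 0.001]
force: [-0.1, 0.2, 0.2]
opening: 0.0935
gripper_force: 0.0
```

Request:
carry_out(
  rows=[
    [0, 0, 0, 0, 0, 0],
    [0, 0, 0, 0, 0, 0],
    [0, 0, 0, 0, 0, 0],
    [0, 0, 0, 0, 0, 0],
    [0, 0, 0, 0, 0, 0],
    [0, 0, 0, 0, 0, 0],
    [0, 0, 0, 0, 0, 0],
    [0, 0, 0, 0, 0, 0],
  ],
  jaw=255,
  force=40,
)

```text
t: 4.82
tool_pos: [0.4814, -0.254, 0.0167]
orientation: [2.038, 2.391, -0.0]
force: [-0.2, 0.9, 1.7]
opening: 0.0432
gripper_force: 40.0
```

```bash
python3 - <<'E'
from h import *
s=robot.read_state();print(s['t'],s['tool_pos'],s['orientation'],s['opening'],s['gripper_force'],s['force'])
im=robot.read_camera('top');m=yellow(im);m[:225]=0;m[262:]=0;m[:,:305]=0;m[:,370:]=0
print(m.sum());cv2.imwrite('pics/t2.png',cv2.resize(im[200:270,290:390],None,fx=7,fy=7,interpolation=cv2.INTER_CUBIC)[:,:,::-1])
E
```

```text
4.825 [ 0.48139993 -0.25400708  0.01673268] [ 2.03805586e+00  2.39074467e+00 -9.20633700e-05] 0.04315875116411094 39.99100685119629 [-0.22814615  0.90711338  1.73435687]
435.0
```

View pics/t2.png

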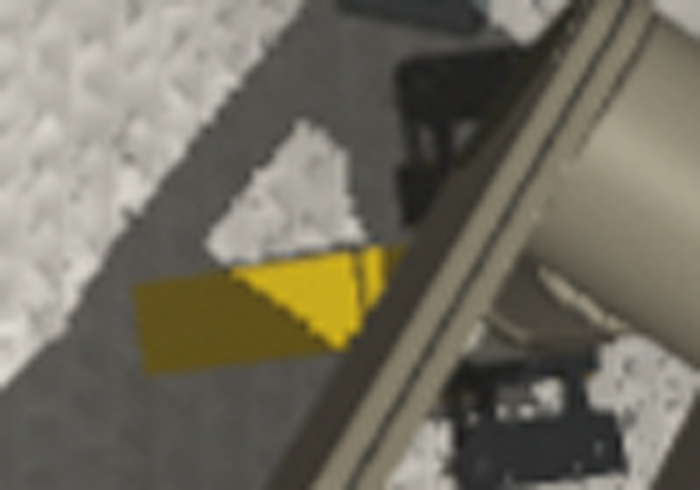

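```bash
python3 - <<'E'
from h import *
print("nose",unproj((309.4,246.9),0),"line",unproj((340.7,240),.03),place([(.1475,0,0),(.0435,0,.03)],[.4814,-.254,1.729]))
print(go(.5565,-.012,.017,90.8))
E
```

```text
nose [ 0.45681345 -0.10900852  0.        ] line [ 0.48040303 -0.20861582  0.03      ] [[ 0.45816218 -0.108342    0.        ]
 [ 0.47454681 -0.21104323  0.03      ]]
[ 2.2710e-01  1.1240e-01 -3.0000e-04  3.0000e-04  2.9000e-03  8.3026e+00]
```

The nose and line agree with the grasp to within about 2 mm, so the wedge sits centred in the grip.

Request:
carry_out(
  rows=[
    [0.01, 0.005, 0, 0, 0, 0.4],
    [0.03, 0.015, 0, 0, 0, 1.1],
    [0.06, 0.03, 0, 0, 0, 2.2],
    [0.09, 0.045, 0, 0, 0, 3.3],
    [0.12, 0.06, 0, 0, 0, 4.4],
    [0.15, 0.075, 0, 0, 0, 5.5],
    [0.18, 0.09, 0, 0, 0, 6.6],
    [0.205, 0.102, 0, 0, 0, 7.5],
    [0.22, 0.11, 0, 0, 0, 8.0],
    [0.227, 0.1124, 0, 0, 0, 8.3],
    [0.227, 0.1124, 0, 0, 0, 8.3],
    [0.227, 0.1124, 0, 0, 0, 8.3],
  ],
  force=60,
)

```text
t: 6.38
tool_pos: [0.5564, -0.0121, 0.0167]
orientation: [-2.206, -2.237, -0.001]
force: [0.8, 1.8, 1.5]
opening: 0.0437
gripper_force: 60.0
```

```bash
python3 - <<'E'
from h import *
s=robot.read_state();print(s['t'],s['tool_pos'],s['orientation'],s['opening'],s['force'])
im=robot.read_camera('top');cv2.imwrite('pics/t3.png',cv2.resize(im[170:270,200:320],None,fx=6,fy=6,interpolation=cv2.INTER_CUBIC)[:,:,::-1])
E
```

```text
6.375 [ 0.55644355 -0.01205284  0.01673601] [-2.20598316e+00 -2.23650683e+00 -8.17806434e-04] 0.04366948827665947 [0.82661712 1.84674399 1.52568181]
```

View pics/t3.png

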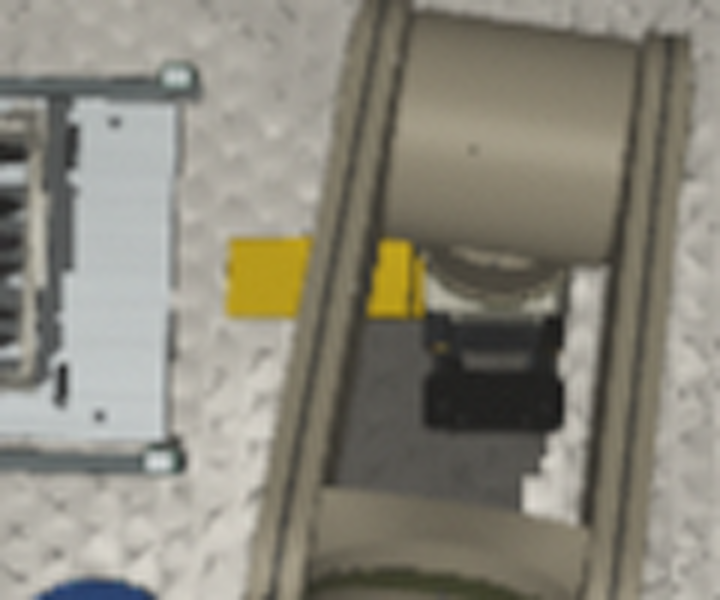

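The wedge is pointing at the plate, nose at crop (228,278), with post tops at (177,76) and (160,460). I'll check its alignment.

```bash
python3 - <<'E'
from h import *
f=lambda u,v,z:unproj((200+(u+.5)/6-.5,170+(v+.5)/6-.5),z).round(4)
print("nose",f(228,278,.002),"posts",f(177,75,.04),f(160,460,.04),"edge",f(182,100,.023),f(168,440,.023),"line@",f(413,280,.03))
print(go(.5546,.112,.0167,90.8))
E
```

```text
nose [0.5533 0.1348 0.002 ] posts [0.66   0.1644 0.04  ] [0.448  0.1629 0.04  ] edge [0.6498 0.1631 0.023 ] [0.4601 0.1612 0.023 ] line@ [0.5514 0.0307 0.03  ]
[ 1.242e-01 -2.000e-04  1.000e-04  1.190e-02 -2.260e-02 -2.480e-02]
```

Request:
carry_out(
  rows=[
    [0.012, 0, 0, 0, 0, 0],
    [0.024, 0, 0, 0, 0, 0],
    [0.036, 0, 0, 0, 0, 0],
    [0.048, 0, 0, 0, 0, 0],
    [0.06, 0, 0, 0, 0, 0],
    [0.07, 0, 0, 0, 0, 0],
    [0.08, 0, 0, 0, 0, 0],
    [0.09, 0, 0, 0, 0, 0],
    [0.1, 0, 0, 0, 0, 0],
    [0.11, 0, 0, 0, 0, 0],
    [0.12, 0, 0, 0, 0, 0],
    [0.124, 0, 0, 0, 0, 0],
  ],
)

```text
t: 7.92
tool_pos: [0.5548, 0.1117, 0.0167]
orientation: [2.205, 2.236, -0.002]
force: [-0.2, -8.8, 4.0]
opening: 0.0437
gripper_force: 60.0
```

```bash
python3 - <<'E'
from h import *
s=robot.read_state();print(s['t'],s['tool_pos'],s['orientation'],s['opening'],s['force'])
im=robot.read_camera('top');a=cv2.resize(im[175:255,205:275],None,fx=6,fy=6,interpolation=cv2.INTER_CUBIC)
b=cv2.resize(robot.read_camera('scene')[200:280,170:260],None,fx=4,fy=4,interpolation=cv2.INTER_CUBIC)
o=np.zeros((480,785,3),np.uint8);o[:,:420]=a;o[:320,425:785]=b
cv2.imwrite('pics/t4.png',o[:,:,::-1])
E
```

```text
7.925 [0.55478319 0.11167271 0.01670657] [ 2.20485565e+00  2.23639712e+00 -1.63137389e-03] 0.04367884092867791 [-0.19434812 -8.77365708  4.01283295]
```

View pics/t4.png

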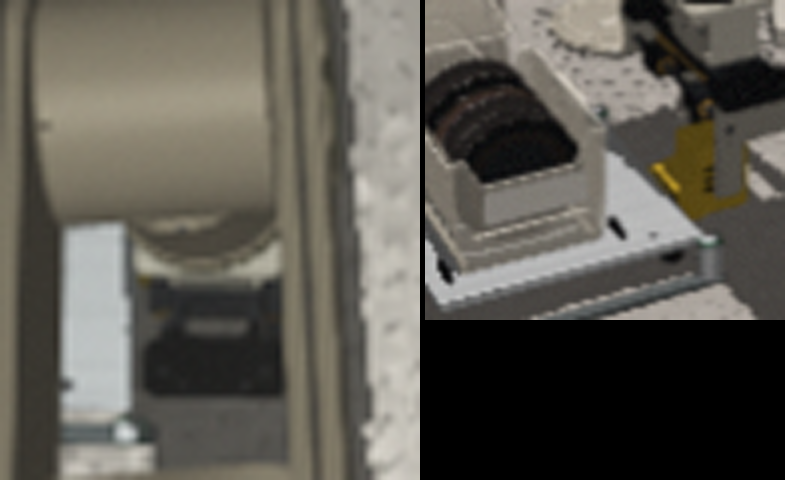

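The plate is now nearly flush with the post at crop (710,240). The remaining push is about 8.5 mm, followed by release.

Request:
carry_out(
  rows=[
    [0.003, 0, 0, 0, 0, 0],
    [0.006, 0, 0, 0, 0, 0],
    [0.0087, 0, 0, 0, 0, 0],
    [0.0087, 0, 0, 0, 0, 0],
    [0.0087, 0, 0, 0, 0, 0],
  ],
)

```text
t: 8.65
tool_pos: [0.5547, 0.1203, 0.0167]
orientation: [2.206, 2.236, -0.001]
force: [1.7, -7.0, 3.9]
opening: 0.044
gripper_force: 60.0
```

Request:
carry_out(
  rows=[
    [0, 0, 0, 0, 0, 0],
    [0, 0, 0, 0, 0, 0],
    [0, 0, 0, 0, 0, 0],
    [0, 0, 0, 0, 0, 0],
    [0, 0, -0.02, 0, 0, 0],
    [0, 0, -0.06, 0, 0, 0],
    [0, 0, -0.11, 0, 0, 0],
    [-0.05, 0, -0.15, 0, 0, 0],
    [-0.11, 0, -0.15, 0, 0, 0],
    [-0.17, 0, -0.15, 0, 0, 0],
    [-0.23, 0, -0.15, 0, 0, 0],
    [-0.23, 0, -0.15, 0, 0, 0],
  ],
  jaw=0,
)

```text
t: 10.15
tool_pos: [0.5578, -0.1136, 0.1684]
orientation: [2.21, 2.229, 0.0]
force: [-0.0, 0.5, -0.1]
opening: 0.093
gripper_force: 0.0
```

```bash
python3 - <<'E'
from h import *
s=robot.read_state();print(s['t'],s['tool_pos'],s['orientation'],s['q'],s['opening'],s['force'])
im=robot.read_camera('top');a=cv2.resize(im[175:255,205:275],None,fx=6,fy=6,interpolation=cv2.INTER_CUBIC)
b=cv2.resize(robot.read_camera('scene')[200:280,190:250],None,fx=6,fy=6,interpolation=cv2.INTER_CUBIC)
o=np.zeros((480,785,3),np.uint8);o[:,:420]=a;o[:480,425:785]=b
cv2.imwrite('pics/t5.png',o[:,:,::-1])
E
```

```text
10.15 [ 0.5578368  -0.11356042  0.16839361] [2.21030773e+00 2.22934762e+00 2.34786978e-04] [-2.90269448e-01  7.42548148e-02  1.64046049e+00 -9.40246615e-04
  1.42481958e+00 -2.98710776e-01] 0.09300770391880886 [-0.03106996  0.47063034 -0.14157479]
```

View pics/t5.png

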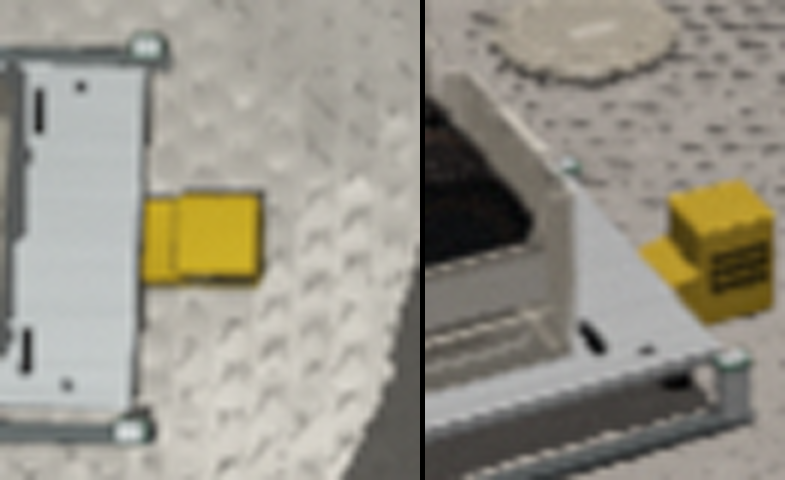

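The wedge is in place, the line is just hidden under the plate edge and the plate looks flush. I'll check it numerically.

```bash
python3 - <<'E'
from h import *
f=lambda u,v,z:unproj((205+(u+.5)/6-.5,175+(v+.5)/6-.5),z).round(4)
print("posts",f(147,46,.04),f(130,430,.04),"rear",f(262,235,.06),"edge",f(147,66,.04),f(135,408,.04))
im=robot.read_camera('top');m=yellow(im);m[:200]=0;m[226:]=0;m[:,:228]=0;m[:,252:]=0
P=[WEDGE[0],[(x,y,z) for y in(-.022,.022) for x,z in((.0225,0),(.0225,.035),(.0435,0),(.0435,.03))]]
print(m.sum(),fit(P,m,[.5548,.1203,1.585]))
o=np.array([.5525,.2739,0.014])
for z in(.036,.04,.044):
    u=proj(place([(-.095,-.11,z),(-.106,-.11,.04),(.106,-.11,.04)],o),"scene");print(z,((u-[190,200])*6+[425+2.5,2.5]).round(1).tolist())
for n in(.092,):
    c=np.array([.6345,-.239]);d=np.array([np.cos(1.41),np.sin(1.41)]);print("off tip",c-d*.038,"on tip",c+d*.038)
E
```

```text
posts [0.6594 0.1644 0.04  ] [0.448  0.1629 0.04  ] rear [0.5531 0.0951 0.06  ] edge [0.6481 0.1638 0.04  ] [0.4599 0.1608 0.04  ]
261.0 (array([0.55629664, 0.11984221, 1.60238357]), np.float64(61.4375))
0.036 [[720.9, 352.8], [730.6, 357.0], [558.8, 165.0]]
0.04 [[720.8, 346.0], [730.6, 357.0], [558.8, 165.0]]
0.044 [[720.7, 339.2], [730.6, 357.0], [558.8, 165.0]]
off tip [ 0.62841604 -0.2765098 ] on tip [ 0.64058396 -0.2014902 ]
```

```bash
python3 - <<'E'
from h import *
im=robot.read_camera('scene');S=20;x0,y0=222,245
a=cv2.resize(im[y0:y0+28,x0:x0+30],None,fx=S,fy=S,interpolation=cv2.INTER_CUBIC)
o=np.array([.5525,.2739,0.014]);sh=np.array([.7,.2])
for z,c in((.037,(255,0,0)),(.04,(0,255,0)),(.043,(0,0,255))):
    u=(proj(place([(-.095,-.04,z+.0*1),(-.095,-.11,z),(-.03,-.11,z)],o),"scene")+sh-[x0,y0]+.5)*S
    cv2.polylines(a,[np.int32(u)],False,c,1)
for s in(-1,):
    u=(proj(place([(s*.106-.006,-.118,.04),(s*.106+.006,-.118,.04),(s*.106+.006,-.102,.04),(s*.106-.006,-.102,.04)],o),"scene")+sh-[x0,y0]+.5)*S
    cv2.polylines(a,[np.int32(u)],True,(255,0,255),1)
cv2.imwrite('pics/t6.png',a[:,:,::-1])
E
```

```text
(no output)
```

View pics/t6.png

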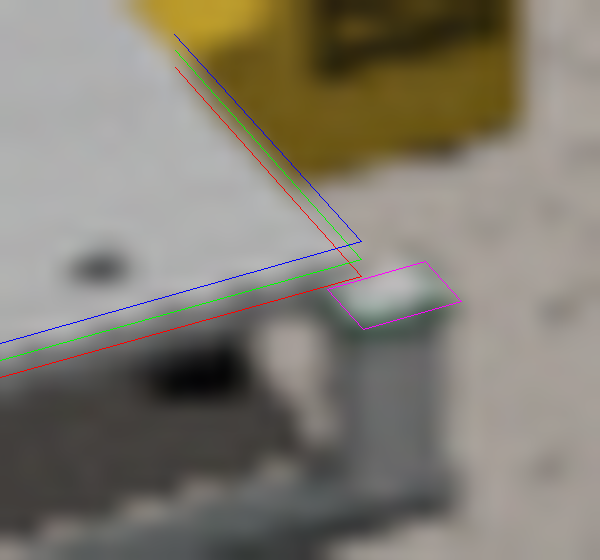

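The overlay shows the plate level to within about 1 mm: its side edge lies on the green z=40 mm line at crop (0,358) to (340,265). Next is the cutout, with the fingers shut and approaching from the green side.

```bash
python3 -c "
from h import *
print(go(.644,-.180,.168,80.8))"
```

```text
[-7.31000e-02  8.49000e-02 -6.00000e-04  3.56000e-02 -2.08000e-02
  1.00548e+01]
```

Request:
carry_out(
  rows=[
    [-0.036, 0.042, 0, 0, 0, 5],
    [-0.0731, 0.085, 0, 0, 0, 10],
    [-0.0731, 0.085, 0, 0, 0, 10],
    [-0.0731, 0.085, 0, 0, 0, 10],
    [-0.0731, 0.085, 0, 0, 0, 10],
    [-0.0731, 0.085, 0, 0, 0, 10],
    [-0.0731, 0.085, 0.04, 0, 0, 10],
    [-0.0731, 0.085, 0.08, 0, 0, 10],
    [-0.0731, 0.085, 0.097, 0, 0, 10],
    [-0.0731, 0.085, 0.097, 0, 0, 10],
  ],
  jaw=255,
  force=20,
)

```text
t: 11.6
tool_pos: [0.6429, -0.1807, 0.0689]
orientation: [-2.391, -2.035, 0.002]
force: [0.1, -1.1, 0.1]
opening: 0.0008
gripper_force: 0.0
```

Request:
carry_out(
  rows=[
    [-0.02, 0, 0, 0, 0, 0],
    [-0.03, 0, 0, 0, 0, 0],
    [-0.04, 0, 0, 0, 0, 0],
    [-0.05, 0, 0, 0, 0, 0],
    [-0.06, 0, 0, 0, 0, 0],
    [-0.068, 0, 0, 0, 0, 0],
    [-0.074, 0, 0, 0, 0, 0],
    [-0.074, 0, 0, 0, 0, 0],
  ],
)

```text
t: 12.6
tool_pos: [0.6322, -0.252, 0.0692]
orientation: [-2.389, -2.035, -0.004]
force: [0.8, 10.1, 1.5]
opening: 0.0002
gripper_force: 4.4
```

The force rose to 10 N against a 1 N lever, so it is at the off stop. I'll press slightly more, then go over to the red side.

Request:
carry_out(
  rows=[
    [-0.0015, 0, 0, 0, 0, 0],
    [-0.0015, 0, 0, 0, 0, 0],
    [-0.0015, 0, 0, 0, 0, 0],
  ],
)

```text
t: 12.98
tool_pos: [0.6321, -0.2522, 0.0692]
orientation: [-2.388, -2.036, -0.004]
force: [0.3, 12.8, 2.4]
opening: 0.0004
gripper_force: 5.9
```

```bash
python3 -c "
from h import *
s=robot.read_state();print(s['t'],s['tool_pos'],s['force'])"
```

```text
12.975 [ 0.6321222  -0.25224356  0.06917438] [ 0.3446033  12.81738346  2.38931519]
```

Request:
carry_out(
  rows=[
    [0.015, 0, 0, 0, 0, 0],
    [0.025, 0, -0.01, 0, 0, 0],
    [0.025, 0, -0.06, 0, 0, 0],
    [0.02, 0, -0.08, 0, 0, 0],
    [-0.03, 0, -0.08, 0, 0, 0],
    [-0.076, 0, -0.08, 0, 0, 0],
    [-0.08, 0, -0.08, 0, 0, 0],
    [-0.08, 0, -0.08, 0, 0, 0],
    [-0.08, 0, -0.04, 0, 0, 0],
    [-0.08, 0, 0, 0, 0, 0],
    [-0.08, 0, 0, 0, 0, 0],
  ],
)

```text
t: 14.35
tool_pos: [0.6165, -0.3314, 0.0649]
orientation: [-2.385, -2.033, 0.004]
force: [0.1, 0.9, -0.2]
opening: 0.0008
gripper_force: 0.0
```

```bash
python3 -c "
from h import *
s=robot.read_state();print(s['t'],s['tool_pos'],s['force'])
R=cv2.Rodrigues(s['orientation'])[0];print(R.round(3))
c=np.array([.6345,-.239,0.0692]);d=np.array([np.cos(1.41),np.sin(1.41),0]);print(R.T@(c+d*.0175-s['tool_pos']))"
```

```text
14.35 [ 0.61651633 -0.33137647  0.0649411 ] [ 0.11510475  0.87939098 -0.17591155]
[[ 0.158  0.987 -0.007]
 [ 0.987 -0.158  0.005]
 [ 0.004 -0.008 -1.   ]]
[ 0.11157305  0.00313558 -0.00388309]
```

Request:
carry_out(
  rows=[
    [0.01, 0.001, 0, 0, 0, 0],
    [0.025, 0.002, 0, 0, 0, 0],
    [0.04, 0.003, 0, 0, 0, 0],
    [0.055, 0.003, 0, 0, 0, 0],
    [0.07, 0.003, 0, 0, 0, 0],
    [0.085, 0.003, 0, 0, 0, 0],
    [0.097, 0.003, 0, 0, 0, 0],
    [0.103, 0.003, 0, 0, 0, 0],
    [0.108, 0.003, 0, 0, 0, 0],
    [0.108, 0.003, 0, 0, 0, 0],
  ],
)

```text
t: 15.6
tool_pos: [0.6392, -0.2285, 0.0696]
orientation: [-2.392, -2.036, 0.0]
force: [0.0, -0.1, 0.4]
opening: 0.0007
gripper_force: 0.1
```

Request:
carry_out(
  rows=[
    [0.003, 0, 0, 0, 0, 0],
    [0.003, 0, 0, 0, 0, 0],
    [0.003, 0, 0, 0, 0, 0],
  ],
)

```text
t: 15.98
tool_pos: [0.6393, -0.2273, 0.0697]
orientation: [2.393, 2.034, -0.002]
force: [-1.2, -6.4, 0.6]
opening: 0.0007
gripper_force: 2.5
```

Request:
carry_out(
  rows=[
    [0.003, 0, 0, 0, 0, 0],
    [0.003, 0, 0, 0, 0, 0],
    [0.003, 0, 0, 0, 0, 0],
  ],
)

```text
t: 16.35
tool_pos: [0.6394, -0.2266, 0.0697]
orientation: [2.392, 2.032, -0.005]
force: [-2.2, -13.7, -1.2]
opening: 0.0004
gripper_force: 5.7
```

Request:
carry_out(
  rows=[
    [-0.015, 0, 0, 0, 0, 0],
    [-0.03, 0, 0, 0, 0, 0],
    [-0.04, 0, -0.04, 0, 0, 0],
    [-0.04, 0, -0.1, 0, 0, 0],
    [-0.09, -0.02, -0.15, 0, 0, 0],
    [-0.15, -0.04, -0.15, 0, 0, 0],
    [-0.21, -0.06, -0.15, 0, 0, 0],
    [-0.21, -0.06, -0.15, 0, 0, 0],
  ],
)

```text
t: 17.35
tool_pos: [0.5447, -0.4246, 0.2198]
orientation: [2.397, 2.03, -0.001]
force: [1.1, 0.2, -1.0]
opening: 0.0004
gripper_force: 0.0
```

```bash
python3 - <<'E'
from h import *
s=robot.read_state();print(s['t'],s['tool_pos'],s['force'])
im=robot.read_camera('top');a=cv2.resize(im[150:310,180:420],None,fx=3,fy=3,interpolation=cv2.INTER_CUBIC);cv2.imwrite('pics/t7.png',a[:,:,::-1])
print(proj([[.6405,-.2015,.092],[.6284,-.2765,.092]]))
for nm,z in(("timer",.03),("blue_shipper",.007),("small_carton",.011)):
    d=robot.outline_of("top",nm)
    if d: print(nm,unproj(d[0]["pixel"],z).round(3))
E
```

```text
17.35 [ 0.5446707  -0.4246378   0.21978218] [ 1.14777955  0.24391648 -0.95843705]
[[342.09389975 188.05184956]
 [365.53083866 192.56155174]]
timer [ 0.501 -0.39   0.03 ]
blue_shipper [0.328 0.202 0.007]
small_carton [ 0.764 -0.093  0.011]
```

View pics/t7.png

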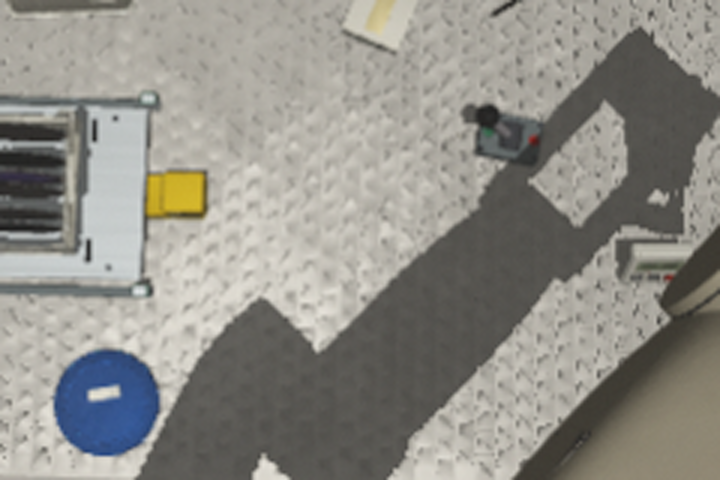

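The final picture shows the ball at crop (487,115), which is px (342,188). That matches the predicted fully-on position of (342,188), beside the green dot. The wedge is still in place, and the timer, blue shipper and carton look undisturbed.

```bash
python3 -c "
from plant import robot
print(robot.close_job())"
```

```text
the job is handed in; nothing more can be done
None
```

The job is handed in: the wedge is under the plate, which the camera check put level to within about 1 mm, the cutout lever was pushed to its off stop and then its on stop, and the timer, shipper and carton look unmoved; the verdict was not reported back.

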